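# Open a water-filter housing whose thread hand is unknown

### The job

Put the slotted key on the tab of the filter's retaining bar, swing the bar clear of the caps (either way, roughly a quarter turn), and set the key down on the worktop. Then take the screw cap off the housing that has the drinking glass behind it: one housing has a normal thread and the other a reverse one, and nothing shows which, so try the cap both ways, twist it the way it loosens, and lift it off. Finish still holding the cap, level and steady, straight above its housing with about 7 cm of lift; leave the other cap on and everything else where it stands.

Things in the scene. Friction and masses are not known exactly. Their poses are not given: they have to be found in the camera images.
- filter_unit: worktop water filter, fixed: grey base 125 x 300 x 14 mm with two upright white round housings, 84 mm diameter, flat tops 80 mm above the worktop, axes 170 mm apart; joined by a low pipe block with a small steel tap. Origin on the worktop midway between the housings; x from the tap side (front, to the robot) to the back, y to the left housing, z up
- retaining_bar (a joint): angle of the steel retaining bar (130 x 14 x 6 mm) on its captive screw midway between the housings; 0: it lies along filter_unit's y, its ends 2 mm above the rims of both caps, blocking them; positive anticlockwise from above, stops at +-1.6 rad. Starts within 0.1. Stays where it is left (friction 0.06 N m). At 1.0 rad or more, either way, the caps are free of it
- bar_tab (a point): top centre of the upright tab on the bar's screw, on its turning axis, 132 mm above the worktop. The tab is 30 mm long, in line with the bar, 8 mm thick, 16 mm high above the bar. Its x axis points across the bar
- key: black key standing loose on the worktop to the left or right of the filter, 80 g. Origin at the centre of its foot, z up, x along slot and handle. Foot: a slot 12 mm wide, 20 mm deep, along x, open below and at both ends, between two cheeks 34 mm long, 6 mm thick (24 mm over both). Above 31 mm a flat handle, 44 mm long (x), 14 mm thick (y), up to 67 mm
- housing_left (a point): centre of the flat top of the left housing (seen from the robot), on its cap's axis. Under the caps one housing loosens anticlockwise, the other clockwise seen from above, newly drawn each time. The wrong way meets a hard stop after 0.1 to 0.3 rad; the right way turns easily, does not raise the cap, and frees it 0.8 to 1.1 rad from the start (hard stop at about 1.2)
- housing_right (a point): centre of the flat top of the right housing, on its cap's axis. Its thread is of the other hand than the left one's, but else the same. The hidden necks stand 22 mm above the housing tops, so a freed cap is clear of its neck after a straight lift of 25 mm
- cap_left: grey plastic screw cap of the left housing, 58 mm diameter, 60 to 110 g, loose once unlocked. A grip bar 52 x 14 mm stands across its top. Origin: centre of its lower rim, 2 mm above the housing top when closed; flat top 26 mm above the origin, grip bar from 26 to 56 mm. z: cap axis, up; x along the grip bar (at the start within 0.06 rad of filter_unit's x). Both caps look alike
- cap_right: grey plastic screw cap of the right housing, 58 mm diameter, 60 to 110 g, loose once unlocked. A grip bar 52 x 14 mm stands across its top. Origin: centre of its lower rim, 2 mm above the housing top when closed; flat top 26 mm above the origin, grip bar from 26 to 56 mm. z: cap axis, up; x along the grip bar (at the start within 0.06 rad of filter_unit's x). Both caps look alike
- glass: plain drinking glass, 79 mm diameter, 87 mm high, origin at the centre of its foot; it stands 105 to 135 mm behind the axis of one of the two housings (away from the robot) and shows which one is to be opened; leave it there
- mug: white mug with a dark band, 84 x 115 x 91 mm, origin under its centre; it stands behind the other housing; leave it there
- spice_jar: spice jar, 44 mm diameter, 109 mm high, on the side of the filter where the key is not; bystander, origin under its centre
- jar: glass jar with a screw lid, 58 x 62 x 86 mm, left; bystander, origin under its centre
- tin: food tin, 75 mm diameter, 110 mm high, left; bystander, origin under its centre
- bowl: white bowl, 150 mm diameter, 68 mm high, right; bystander, origin under its centre
- egg_timer: round egg timer, 67 mm wide, 56 mm high, right; bystander, origin under its centre

How it is judged:
By the outcome, as a careful person would: the job done as asked, in the order asked, and still so for the second after the job is handed in, while the arm keeps its last pose, push and grip.
It also fails if it takes over 61 s, if anything falls off the work surface, if the arm or the gripper's body presses on something with over 40 N, if the wrist force passes 120 N, or if a joint passes its speed limit or range.

### The arm

A 6-joint arm with a two-finger parallel gripper is mounted at the origin on a cart in front of the work surface, level with it; the furniture and walls round the work are solid. World frame = base frame: x ahead of the robot, y to its left, z up, the work surface at z = 0. Lengths are in m, angles in rad, forces in N, time in s.
With the tool pointing down it reaches from about 0.25 to 0.775 m from the base axis. Payload 4 kg.
Tool frame: the origin (TCP) lies at the very end of the fingers, on their centre line; the grasp point (between the pads) lies 19 mm behind it; z points along the fingers, y is the direction in which the jaws open and shut (so a half turn about z gives the same grasp; the last joint's range is limited). The gripper opens to 94 mm and grips with 3 to 60 N. Pads are 16 mm wide; open, the fingers measure 119 mm over their backs; the gripper's body (75 mm by 177 mm) begins 78 mm behind the grasp point.
Start: joints at [1.192, 0.087, 1.371, -0, 1.684, -0.103], TCP at [0.15, 0.529, 0.206] pointing down, gripper open.
Joint ranges: [-3.1, 3.1], [-0.76, 2.03], [0.27, 2.55], [-1.08, 4.22], [0.17, 2.65], [-2.57, 2.57]. Speed limits (rad/s): [2.79, 2.79, 3.14, 3.14, 3.14, 3.14].

### API

Orientations are given as [roll, pitch, yaw] about the fixed x, y, z axes, in that order (R = Rz(yaw) Ry(pitch) Rx(roll)).
In Python, from bench import robot, cams, models gives the robot as it stands.
- The arm moves only by the tool step_arm, never from a script. Its argument "series" is a list of rows, each a list of 5 numbers: the gripper command: -1 is shut, 1 is fully open, values between are in proportion, then the shift along the tool's x, y, z in mm, then the turn about the tool's z in degrees. A call has 1 to 20 rows; each row is the pose to reach, as a shift and turn from the pose commanded when the call began, along the tool's axes at that moment; what a row does not reach only later rows make up. A row lasts 1/8 s, in which the tool goes at most 62.5 mm and 10.7 degrees, less where a joint would pass 70% of its speed; a pose out of reach is approached as far as the arm can. A call with a gripper value outside its range is refused whole. The fingers move at their own pace and stop on an object; the grip force is fixed at half the most. Time passes only in rows, so rows that repeat a pose let the fingers close. It gives the time, the measured TCP pose, the force and the opening at its end, in the units of the state.
- robot.get_obs(): the state, without advancing time (a new reading comes with each control period).
- cams.snapshot(name): name is "scene" or "top"; returns a dict with "pixels" (480x640x3 uint8, red, green, blue), "fov_y" (degrees; the focal length in pixels is half the picture's height over the tangent of half this angle, whatever the lens; pixels are square), "cx", "cy" (the principal point, pixels), "k1" (the pictures are not rectified: a ray, as slopes to the right and down, at radius r is drawn at 1 + k1 r^2 times it, then the intrinsics apply), "R" (3x3) and "t" (3): a world point X has camera coordinates R X + t. Camera axes: x right, y down, z forward; pixel columns grow to the right and rows downward; lengths in m; the calibration is good to about 2 mm. A picture is of the moment at which its call begins. There is no depth.
- robot.close_job(): hands the job in, once; it reports no verdict.
Trained networks look in a picture, given as the dict that the camera call returned (one of the last four; its "shot" number tells which), for a name from the list of things; names that differ only in an ending like _2 or _b are one class to them, and where a whole thing is asked for, a point or a joint stands for the part that bears it (a point fixed in the world has none). Each returns a list of dicts, best first, with "p" (0 to 1); they miss things now and then, are a little off and sometimes report something else, mostly with a low value. They report only what shows in the picture. A call takes as long as a camera call.
- models.find_in(picture, label): "position" ([x, y, z] in m, in world coordinates, good to about 4 mm: the middle of the surface that is visible of it).
- models.pinpoint(picture, label): "position" ([x, y, z] in m, in world coordinates, good to about 4 mm: a listed point, or the origin of a listed thing).
The state is a dict: "time": time; "joint_positions": joint angles; "qvel": joint speeds; "joint_torque": joint torques, N m; "tool_pos": TCP position; "ee_rot": TCP orientation; "wrist_force": force on the tool from outside, world axes, zero at the start; "wrist_torque": the same for the moment, N m; "width": finger opening in m.
Only numpy, scipy, OpenCV 4.12 (cv2) and the standard library are available. Lean on these libraries where they do the work, as an engineer would, in place of code of your own. Each camera call takes 0.05 s, during which the arm holds its last target. There are 200 camera calls.

## Working session

There is one attempt and no reset: what is moved stays moved. The work goes in short steps, Python scripts to look and compute and a tool call to move; the robot and the scene stay as the last step left them, time stands still between calls to the robot, and variables do not carry over. Pictures are saved under pics/ and viewed, about 8 in all and at most 12, crops included, and the job is handed in when it is done.

Besides the shell and the picture viewer there is one more tool, called after "Request:" as name([rows], argument=value, ...), one row to a line, values as JSON. step_arm: Moves the arm, as the interface text tells. Its arguments: {"type":"object","properties":{"series":{"type":"array","items":{"type":"array","items":{"type":"number"}}}},"required":["series"]}

```bash
mkdir -p pics; cat > h.py <<'E'
import numpy as np, cv2
from bench import robot, cams, models
def proj(s,X):
    X=np.atleast_2d(X); c=X@np.array(s["R"]).T+np.array(s["t"]); u=c[:,:2]/c[:,2:]
    f=240/np.tan(np.radians(s["fov_y"])/2); r2=(u**2).sum(1,keepdims=True)
    return u*(1+s["k1"]*r2)*f+[s["cx"],s["cy"]]
def ray(s,uv,z):
    f=240/np.tan(np.radians(s["fov_y"])/2); d=(np.array(uv,float)-[s["cx"],s["cy"]])/f; u=d.copy()
    for _ in range(20): u=d/(1+s["k1"]*(u@u))
    R=np.array(s["R"]);o=-R.T@np.array(s["t"]); v=R.T@np.r_[u,1]
    return o+v*(z-o[2])/v[2]
def save(s,n,crop=None,k=1):
    im=s["pixels"][:,:,::-1]
    if crop: x0,y0,x1,y1=crop; im=im[y0:y1,x0:x1]
    cv2.imwrite("pics/"+n,cv2.resize(np.ascontiguousarray(im),None,fx=k,fy=k,interpolation=cv2.INTER_CUBIC))
E
python3 - <<'E'
from h import *
o=robot.get_obs(); print({k:np.round(v,3) for k,v in o.items()})
for n in ["scene","top"]:
    s=cams.snapshot(n); save(s,n+"1.png")
    print(n,s["fov_y"],s["k1"],-np.array(s["R"]).T@s["t"])
    for l in ["filter_unit","bar_tab","key","housing_left","housing_right","cap_left","cap_right","glass","mug","spice_jar","jar","tin","bowl","egg_timer"]:
        print(l,[(np.round(d["position"],3).tolist(),round(d["p"],2)) for d in models.pinpoint(s,l)[:2]])
E
```

```text
{'time': np.float64(0.0), 'joint_positions': array([ 1.192,  0.088,  1.372, -0.   ,  1.684, -0.103]), 'qvel': array([-0.001,  0.   , -0.001, -0.   ,  0.001, -0.   ]), 'joint_torque': array([-2.0000e-03, -3.4017e+01, -3.0243e+01,  7.2000e-02,  3.3000e-02,
       -0.0000e+00]), 'tool_pos': array([0.15 , 0.529, 0.204]), 'ee_rot': array([-3.14 , -0.   ,  2.866]), 'wrist_force': array([-0.627,  0.116,  0.461]), 'wrist_torque': array([-0.034,  0.018, -0.004]), 'width': np.float64(0.094)}
scene 46.89527804365637 -0.13498838737276767 [-0.3637487  -0.79668861  1.33767863]
filter_unit [([0.488, 0.045, -0.002], 0.83)]
bar_tab [([0.488, 0.042, 0.131], 0.57)]
key [([0.475, -0.161, 0.001], 0.71)]
housing_left [([0.496, 0.126, 0.078], 0.73)]
housing_right [([0.478, -0.047, 0.075], 0.93)]
cap_left [([0.499, 0.13, 0.078], 0.57)]
cap_right [([0.475, -0.041, 0.083], 0.82)]
glass [([0.592, -0.059, 0.003], 0.96)]
mug [([0.615, 0.125, -0.0], 0.81)]
spice_jar [([0.528, 0.241, 0.002], 0.57)]
jar [([0.554, 0.363, -0.003], 0.95)]
tin [([0.414, 0.386, 0.002], 0.85), ([0.486, 0.049, -0.0], 0.33)]
bowl [([0.65, 
[... 195 characters left out ...]
87, 0.043, 0.001], 0.71)]
bar_tab [([0.497, 0.125, 0.081], 0.5)]
key [([0.483, -0.04, 0.079], 0.45), ([0.469, -0.161, -0.001], 0.41)]
housing_left [([0.494, 0.123, 0.082], 0.71)]
housing_right [([0.484, -0.04, 0.081], 0.81)]
cap_left [([0.499, 0.126, 0.081], 0.92)]
cap_right [([0.484, -0.042, 0.08], 0.63)]
glass [([0.593, -0.056, -0.004], 0.9), ([0.487, 0.044, 0.133], 0.73)]
mug [([0.615, 0.123, 0.003], 0.56), ([0.482, -0.046, 0.08], 0.53)]
spice_jar [([0.528, 0.24, 0.004], 0.82), ([0.592, -0.058, -0.0], 0.53)]
jar [([0.555, 0.361, 0.002], 0.74)]
tin [([0.418, 0.383, 0.003], 0.73), ([0.48, -0.042, 0.078], 0.51)]
bowl [([0.646, -0.468, -0.002], 0.86)]
egg_timer [([0.46, -0.512, 0.001], 0.86)]
```

```bash
python3 - <<'E'
from h import *
s=cams.snapshot("top")
p=proj(s,[[.4,-.25,0],[.65,.2,0],[.488,.044,.13],[.472,-.161,0.067]]);print(p)
x0,x1=int(p[:2,0].min()-20),int(p[:2,0].max()+20);y0,y1=int(p[:2,1].min()-20),int(p[:2,1].max()+20)
k=min(800/(x1-x0),600/(y1-y0));print(x0,y0,k)
save(s,"topc.png",(x0,y0,x1,y1),k)
E
```

```text
[[400.70066379 304.21006043]
 [243.01632066 220.30088871]
 [292.2200736  270.27628315]
 [370.29860652 277.25918246]]
223 200 4.060913705583756
```

View pics/topc.png

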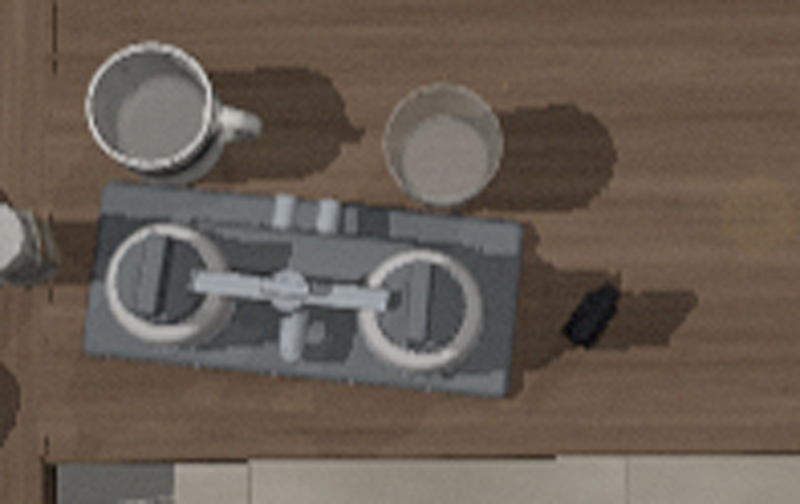

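View pics/scene1.png

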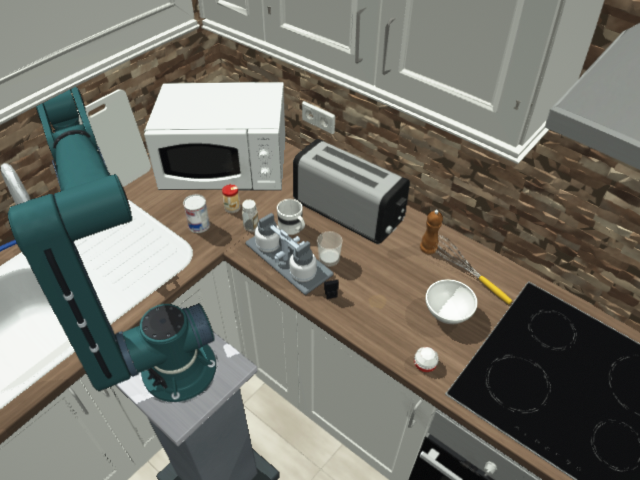

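```bash
cat > keyfit.py <<'E'
from h import *
from scipy.optimize import minimize
def box(x0,x1,y0,y1,z0,z1): return np.array([[x,y,z] for x in(x0,x1) for y in(y0,y1) for z in(z0,z1)])
PARTS=[box(-.017,.017,-.012,.012,0,.031),box(-.022,.022,-.007,.007,.031,.067)]
def mask(s,p,K=4,c=None,R=None):
    x0,y0,w=c; m=np.zeros((w*K,w*K),np.uint8)
    a=p[2]; Rz=np.array([[np.cos(a),-np.sin(a),0],[np.sin(a),np.cos(a),0],[0,0,1]])
    for b in PARTS:
        q=(proj(s,b@Rz.T+[p[0],p[1],0])+.5-[x0,y0])*K
        cv2.fillConvexPoly(m,cv2.convexHull((q*16).astype(np.int32).reshape(-1,1,2)),255,shift=4)
    return cv2.resize(m,(w,w),interpolation=cv2.INTER_AREA)/255.
def fit(p0,thr=45,use=("top","scene")):
    D=[]
    for n in use:
        s=cams.snapshot(n); c=proj(s,[p0[0],p0[1],.035])[0].astype(int)-22
        g=s["pixels"][c[1]:c[1]+44,c[0]:c[0]+44].max(2).astype(float)
        D.append((s,(c[0],c[1],44),np.clip((thr+20-g)/40,0,1)))
    f=lambda p,D=D:sum(((mask(s,p,4,c)-t)**2).sum() for s,c,t in D)
    def go(D):
        best=min((minimize(f,[p0[0],p0[1],a],args=(D,),method="Nelder-Mead",options=dict(initial_simplex=np.array([p0[0],p0[1],a])+np.array([[0,0,0],[.006,0,0],[0,.006,0],[0,0,.2]]))) for a in np.arange(-1.5,1.6,.4)),key=lambda r:r.fun)
        return best.x,best.fun
    for d in D: print(d[0]["pixels"].shape, go([d]), d[2].sum())
    print("both",go(D))
    return D
if __name__=="__main__":
    fit([.473,-.161])
    s=cams.snapshot("top")
    for z,u in((.116,[(193,280),(388,300)]),):
        P=[ray(s,(223+a/4.06,200+b/4.06),z) for a,b in u];print(P); d=P[0]-P[1];print("bar yaw",np.arctan2(-d[0],d[1]))
    print(ray(s,(223+290/4.06,200+288/4.06),.132))
    # grip bars (top z .138)
    for c,u in(("L",(163,235,153,313)),("R",(422,262,420,345))):
        A=ray(s,(223+u[0]/4.06,200+u[1]/4.06),.138);B=ray(s,(223+u[2]/4.06,200+u[3]/4.06),.138);d=A-B;print(c,(A+B)/2,np.arctan2(d[1],d[0]))
E
python3 keyfit.py
```

```text
(480, 640, 3) (array([ 0.47330017, -0.15746286, -0.65171563]), np.float64(8.086062091503269)) 124.55
(480, 640, 3) (array([ 0.47114108, -0.16084488, -0.8755222 ]), np.float64(27.78478421760861)) 214.3
both (array([ 0.47397698, -0.1584901 , -0.6637323 ]), np.float64(46.13211889657824))
[array([0.49370943, 0.10193158, 0.116     ]), array([ 0.47889345, -0.02316986,  0.116     ])]
bar yaw -0.11788263986581153
[0.48601431 0.03814494 0.132     ]
L [0.49566481 0.12095173 0.138     ] -0.12056581532000343
R [ 0.47447944 -0.04453242  0.138     ] -0.03900405663068741
```

```bash
cat >> h.py <<'E'
def go(x,y,z,yaw):
    o=robot.get_obs(); p=np.array(o["tool_pos"]); a=o["ee_rot"][2]
    d=np.array([x,y,z])-p; print("now",np.round(p,4),np.round(o["ee_rot"],4),"w",round(float(o["width"]),4),"t",o["time"])
    t=np.degrees((a-yaw+np.pi)%(2*np.pi)-np.pi)
    print("shift mm",np.round(1000*np.array([d@[np.cos(a),np.sin(a),0],d@[np.sin(a),-np.cos(a),0],-d[2]]),1),"turn",round(t,1),"or",round(t-360*np.sign(t),1))
E
python3 -c "
from h import *
go(.4735,-.159,.2,-.7+np.pi)"
```

```text
now [0.1498 0.5292 0.2055] [ 3.1415 -0.      2.8658] w 0.0941 t 1.7
shift mm [-498.9 -574.     5.5] turn 24.3 or -335.7
```

Request:
step_arm([
  [1,-250,-287,5,12],
  [1,-499,-574,5,24.3],
  [1,-499,-574,5,24.3],
  [1,-499,-574,5,24.3],
  [1,-499,-574,5,24.3],
  [1,-499,-574,5,24.3],
  [1,-499,-574,5,24.3],
  [1,-499,-574,5,24.3],
  [1,-499,-574,5,24.3],
  [1,-499,-574,5,24.3],
  [1,-499,-574,5,24.3],
  [1,-499,-574,5,24.3],
  [1,-499,-574,5,24.3],
  [1,-499,-574,5,24.3],
  [1,-499,-574,5,24.3],
  [1,-499,-574,5,24.3],
])

```text
time: 3.7
tool_pos: [0.4734, -0.1576, 0.201]
ee_rot: [3.141, 0.001, 2.444]
wrist_force: [0.3, 0.3, 0.8]
width: 0.0939
```

```bash
python3 - <<'E'
from h import *
go(.4735,-.159,.036,-.7+np.pi)
s=cams.snapshot("scene")
p=proj(s,[[.4735,-.159,.03]])[0].astype(int);print(p)
x0,y0=p[0]-60,p[1]-60
save(s,"sc2.png",(x0,y0,x0+100,y0+80),6)
E
```

```text
now [ 0.4734 -0.1576  0.201 ] [3.1411e+00 8.0000e-04 2.4438e+00] w 0.0939 t 3.7
shift mm [ -1.   -1.1 165. ] turn 0.1 or -359.9
[330 288]
```

View pics/sc2.png

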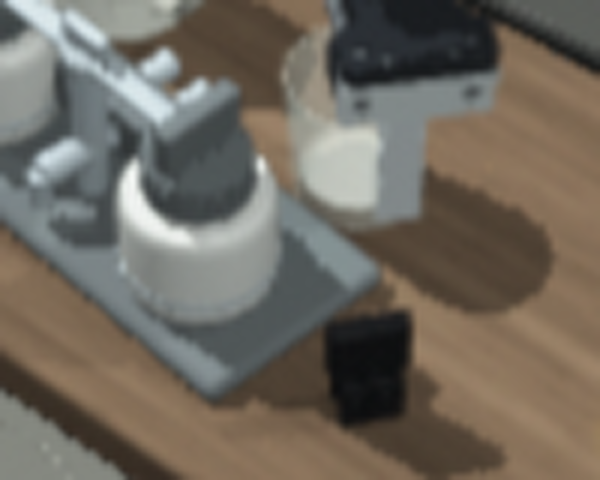

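Request:
step_arm([
  [0.1,-1,-1,50,0],
  [0.1,-1,-1,100,0],
  [0.1,-1,-1,145,0],
  [0.1,-1,-1,165,0],
  [0.1,-1,-1,165,0],
  [0.1,-1,-1,165,0],
  [-1,-1,-1,165,0],
  [-1,-1,-1,165,0],
  [-1,-1,-1,165,0],
  [-1,-1,-1,165,0],
  [-1,-1,-1,165,0],
  [-1,-1,-1,165,0],
])

```text
time: 5.25
tool_pos: [0.4739, -0.1604, 0.0356]
ee_rot: [3.141, 0.0, 2.442]
wrist_force: [-0.5, 0.2, 1.3]
width: 0.014
```

```bash
python3 - <<'E'
from h import *
go(.4735,-.159,.2,-.12+np.pi)
s=cams.snapshot("scene")
p=proj(s,[[.4735,-.159,.03]])[0].astype(int);print(p)
x0,y0=p[0]-50,p[1]-60
save(s,"sc3.png",(x0,y0,x0+100,y0+80),6)
E
```

```text
now [ 0.4739 -0.1604  0.0356] [3.1413e+00 2.0000e-04 2.4416e+00] w 0.014 t 5.25
shift mm [   1.2    0.8 -164.4] turn -33.2 or 326.8
[330 288]
```

View pics/sc3.png

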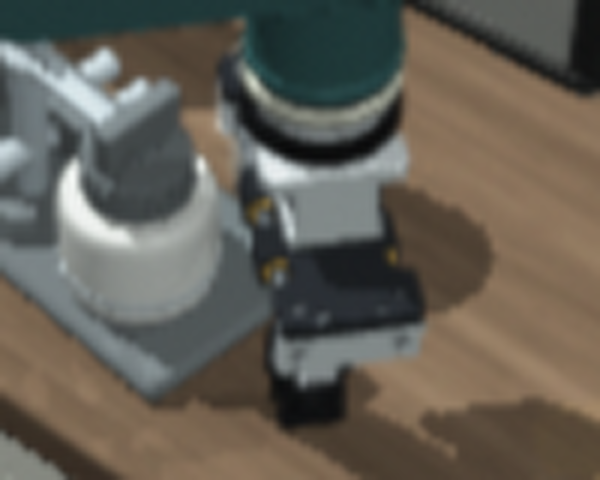

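Request:
step_arm([
  [-1,0,0,-40,0],
  [-1,0,0,-90,0],
  [-1,0,0,-140,0],
  [-1,0,0,-164,0],
  [-1,0,0,-164,0],
  [-1,0,0,-164,0],
])

```text
time: 6.05
tool_pos: [0.4729, -0.16, 0.1975]
ee_rot: [-3.141, -0.003, 2.442]
wrist_force: [1.0, -0.1, -1.1]
width: 0.0138
```

```bash
cat > ov.py <<'E'
from h import *
import sys
x,y,a=map(float,sys.argv[1:4]); fa=float(sys.argv[4]); name=sys.argv[5]
ims=[]
for n in("top","scene"):
    s=cams.snapshot(n)
    for l in("bar_tab","filter_unit","housing_left","housing_right","cap_left","cap_right"):
        print(n,l,[(np.round(d["position"],4).tolist(),round(d["p"],2)) for d in models.pinpoint(s,l)[:1]])
    K=9; c=proj(s,[x,y,.12])[0].astype(int); x0,y0=c[0]-33,c[1]-33
    im=cv2.resize(np.ascontiguousarray(s["pixels"][y0:y0+66,x0:x0+66,::-1]),None,fx=6,fy=6,interpolation=cv2.INTER_CUBIC)
    def rect(hx,hy,z,a,col):
        q=[[x+np.cos(a)*u-np.sin(a)*v,y+np.sin(a)*u+np.cos(a)*v,z] for u,v in((hx,hy),(-hx,hy),(-hx,-hy),(hx,-hy))]
        cv2.polylines(im,[(((proj(s,q)+.5-[x0,y0])*6)).astype(np.int32).reshape(-1,1,2)],True,col,1)
    rect(.007,.065,.116,a,(0,255,0)); rect(.004,.015,.132,a,(0,0,255))
    for sg in(1,-1):
        t=np.linspace(0,2*np.pi,60); cx,cy=x-np.sin(fa)*.085*sg,y+np.cos(fa)*.085*sg
        q=np.c_[cx+.042*np.cos(t),cy+.042*np.sin(t),0*t+.08]
        cv2.polylines(im,[(((proj(s,q)+.5-[x0,y0])*6)).astype(np.int32).reshape(-1,1,2)],True,(255,0,255),1)
    ims.append(im)
cv2.imwrite("pics/"+name,np.hstack(ims))
go(x,y,.2,a+np.pi)
E
python3 ov.py .4875 .042 -.115 -.085 ov1.png
```

```text
top bar_tab [([0.4881, 0.0397, 0.1322], 0.76)]
top filter_unit [([0.4899, 0.0447, 0.0044], 0.58)]
top housing_left [([0.4952, 0.1273, 0.0787], 0.8)]
top housing_right [([0.4807, -0.0433, 0.0771], 0.92)]
top cap_left [([0.4586, -0.513, 0.0004], 0.7)]
top cap_right [([0.4805, -0.0408, 0.0799], 0.55)]
scene bar_tab [([0.49, 0.0423, 0.1281], 0.52)]
scene filter_unit [([0.4881, 0.0474, -0.0], 0.63)]
scene housing_left [([0.4965, 0.1262, 0.0796], 0.61)]
scene housing_right [([0.48, -0.0447, 0.0793], 0.93)]
scene cap_left [([0.5001, 0.1315, 0.0773], 0.57)]
scene cap_right [([0.4751, -0.0423, 0.0822], 0.59)]
now [ 0.4738 -0.1604  0.1995] [3.1414e+00 2.0000e-04 2.4417e+00] w 0.0136 t 6.75
shift mm [119.9 163.6  -0.5] turn -33.5 or 326.5
```

View pics/ov1.png

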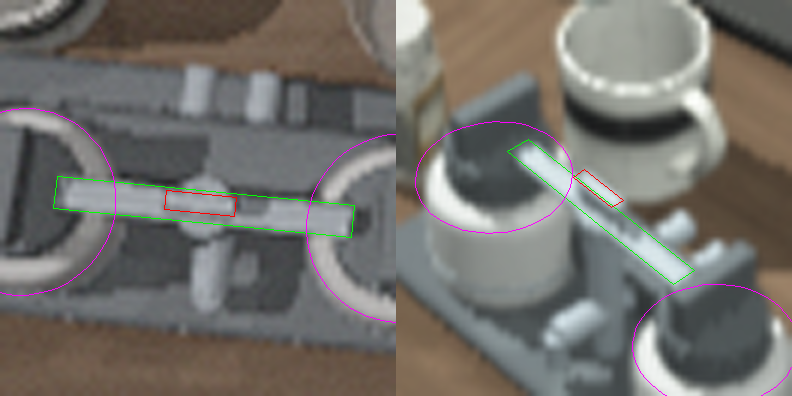

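```bash
python3 -c "
from h import *
go(.488,.0415,.2,-.108+np.pi)"
```

```text
now [ 0.4738 -0.1604  0.1995] [3.1414e+00 2.0000e-04 2.4417e+00] w 0.0136 t 6.75
shift mm [119.2 163.6  -0.5] turn -33.9 or 326.1
```

Request:
step_arm([
  [-1,30,41,0,-9],
  [-1,60,82,0,-18],
  [-1,90,123,0,-27],
  [-1,119.2,163.6,0,-33.9],
  [-1,119.2,163.6,0,-33.9],
  [-1,119.2,163.6,0,-33.9],
  [-1,119.2,163.6,0,-33.9],
  [-1,119.2,163.6,0,-33.9],
])

```text
time: 7.75
tool_pos: [0.488, 0.0404, 0.1995]
ee_rot: [-3.142, -0.0, 3.031]
wrist_force: [-0.9, 0.4, -0.9]
width: 0.0138
```

```bash
python3 - <<'E'
from h import *
go(.488,.0415,.172,-.108+np.pi)
ims=[]
for n in("scene","top"):
    s=cams.snapshot(n)
    c=proj(s,[.488,.0415,.15])[0].astype(int); x0,y0=c[0]-33,c[1]-33
    im=cv2.resize(np.ascontiguousarray(s["pixels"][y0:y0+66,x0:x0+66,::-1]),None,fx=6,fy=6,interpolation=cv2.INTER_CUBIC); ims.append(im)
cv2.imwrite("pics/ov2.png",np.hstack(ims))
E
```

```text
now [0.488  0.0404 0.1995] [-3.1415 -0.      3.0311] w 0.0138 t 7.75
shift mm [ 0.1  1.1 27.5] turn -0.1 or 359.9
```

View pics/ov2.png

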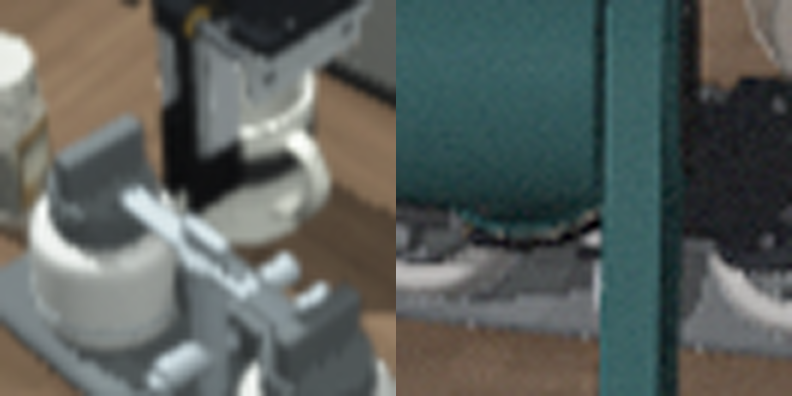

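Request:
step_arm([
  [-1,0,1,0,10],
  [-1,0,1,0,20],
  [-1,0,1,0,30],
  [-1,0,1,0,40],
  [-1,0,1,0,50],
  [-1,0,1,0,60],
  [-1,0,1,0,70],
  [-1,0,1,0,80],
  [-1,0,1,0,89.9],
  [-1,0,1,0,89.9],
  [-1,0,1,0,89.9],
  [-1,0,1,12,89.9],
  [-1,0,1,20,89.9],
  [-1,0,1,25,89.9],
  [-1,0,1,25,89.9],
  [-1,0,1,25,89.9],
])

```text
time: 9.85
tool_pos: [0.4882, 0.0426, 0.1747]
ee_rot: [3.141, -0.0, 1.464]
wrist_force: [-0.3, -0.6, -1.0]
width: 0.014
```

```bash
python3 - <<'E'
from h import *
go(.488,.0415,.154,-.108+np.pi/2)
s=cams.snapshot("scene")
c=proj(s,[.488,.0415,.14])[0].astype(int); x0,y0=c[0]-35,c[1]-30
save(s,"ov3.png",(x0,y0,x0+70,y0+60),10)
E
```

```text
now [0.4882 0.0426 0.1747] [ 3.1411e+00 -1.0000e-04  1.4645e+00] w 0.014 t 9.85
shift mm [-1.1 -0.1 20.7] turn 0.1 or -359.9
```

View pics/ov3.png

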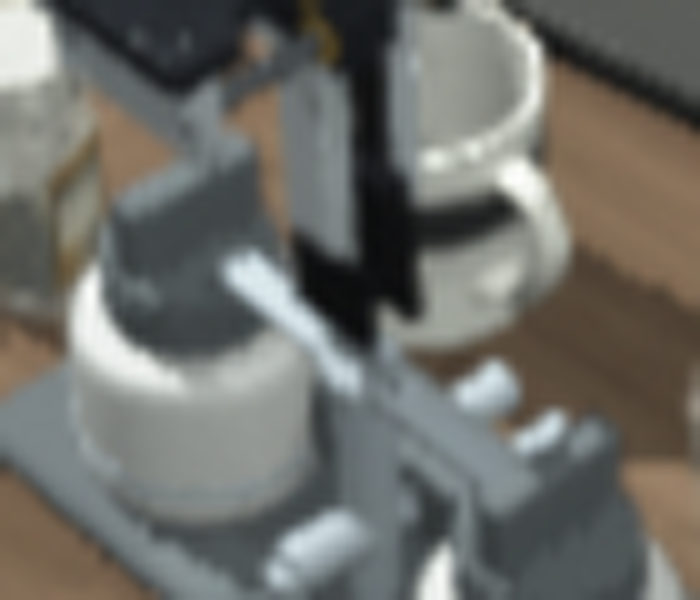

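Request:
step_arm([
  [-1,-1,0,3,0],
  [-1,-1,0,6,0],
  [-1,-1,0,8,0],
  [-1,-1,0,10,0],
  [-1,-1,0,11,0],
  [-1,-1,0,12,0],
])

```text
time: 10.65
tool_pos: [0.488, 0.0415, 0.1625]
ee_rot: [3.141, -0.0, 1.464]
wrist_force: [-0.6, 0.4, -0.1]
width: 0.0142
```

Request:
step_arm([
  [-1,0,0,2,0],
  [-1,0,0,4,0],
  [-1,0,0,5,0],
  [-1,0,0,6,0],
  [-1,0,0,7,0],
  [-1,0,0,7,0],
])

```text
time: 11.4
tool_pos: [0.4879, 0.0415, 0.1554]
ee_rot: [-3.141, -0.0, 1.464]
wrist_force: [-0.2, 0.2, 0.4]
width: 0.0137
```

Request:
step_arm([
  [-1,0,0,0,6],
  [-1,0,0,0,12],
  [-1,0,0,0,18],
  [-1,0,0,0,24],
  [-1,0,0,0,30],
  [-1,0,0,0,36],
  [-1,0,0,0,42],
  [-1,0,0,0,48],
  [-1,0,0,0,54],
  [-1,0,0,0,60],
  [-1,0,0,0,66],
  [-1,0,0,0,72],
  [-1,0,0,0,78],
  [-1,0,0,0,85],
  [-1,0,0,0,85],
  [-1,0,0,0,85],
])

```text
time: 13.4
tool_pos: [0.4876, 0.0424, 0.1555]
ee_rot: [-3.14, 0.001, -0.017]
wrist_force: [-1.7, 3.2, 0.1]
width: 0.0133
```

```bash
python3 - <<'E'
from h import *
o=robot.get_obs();print(np.round(o["wrist_torque"],2))
go(.46,-.21,.2,0)
s=cams.snapshot("scene")
c=proj(s,[.488,.0415,.13])[0].astype(int); x0,y0=c[0]-35,c[1]-30
save(s,"ov4.png",(x0,y0,x0+70,y0+60),8)
E
```

```text
[0.79 0.47 0.1 ]
now [0.4876 0.0424 0.1555] [-3.1397e+00  7.0000e-04 -1.6900e-02] w 0.0133 t 13.4
shift mm [-23.4 252.9 -44.5] turn -1.0 or 359.0
```

View pics/ov4.png

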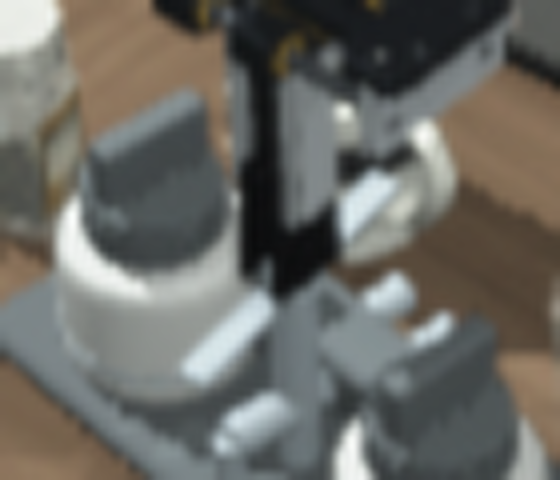

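Request:
step_arm([
  [-1,0,0,0,-3],
  [-1,0,0,-10,-3],
  [-1,0,0,-25,-3],
  [-1,0,0,-45,-3],
  [-1,0,0,-50,-3],
  [-1,-6,60,-50,-3],
  [-1,-12,120,-50,-3],
  [-1,-18,180,-50,-3],
  [-1,-23,235,-50,-3],
  [-1,-23,253,-50,-3],
  [-1,-23,253,-50,-3],
  [-1,-23,253,0,-3],
  [-1,-23,253,50,-3],
  [-1,-23,253,85,-3],
  [-1,-23,253,105,-3],
  [-1,-23,253,112,-3],
  [-1,-23,253,116,-3],
  [-1,-23,253,118,-3],
  [-1,-23,253,118,-3],
])

```text
time: 15.82
tool_pos: [0.4606, -0.2111, 0.0383]
ee_rot: [3.141, -0.001, 0.033]
wrist_force: [-0.1, -0.1, -0.0]
width: 0.0138
```

Request:
step_arm([
  [-1,0,0,1,0],
  [-1,0,0,2,0],
  [-1,0,0,2.5,0],
  [-1,0,0,2.5,0],
])

```text
time: 16.32
tool_pos: [0.4603, -0.2112, 0.0356]
ee_rot: [3.141, -0.001, 0.033]
wrist_force: [-0.5, -0.1, 4.1]
width: 0.0135
```

Contact (4 N). Release to a moderate opening and rise.

Request:
step_arm([
  [-0.4,0,0,2.5,0],
  [-0.4,0,0,2.5,0],
  [-0.2,0,0,2.5,0],
  [-0.2,0,0,2.5,0],
  [-0.2,0,0,-20,0],
  [-0.2,0,0,-60,0],
  [-0.2,0,0,-110,0],
  [-0.2,0,0,-165,0],
  [-0.2,0,0,-165,0],
  [-0.2,0,0,-165,0],
])

```text
time: 17.58
tool_pos: [0.4599, -0.2108, 0.1995]
ee_rot: [-3.141, 0.0, 0.033]
wrist_force: [-0.1, 0.9, 0.0]
width: 0.0378
```

```bash
sed -i 's/^go(x,y,.2,a+np.pi)/go(.481,-.0435,.18,-.06)/' ov.py; python3 ov.py .488 .0415 -1.53 -.085 ov5.png; python3 - <<'E'
from h import *
s=cams.snapshot("scene");print([(np.round(d["position"],3),d["p"]) for d in models.pinpoint(s,"key")[:2]])
a=cv2.imread("pics/ov5.png")
c=proj(s,[.46,-.17,.03])[0].astype(int)
b=cv2.resize(np.ascontiguousarray(s["pixels"][c[1]-33:c[1]+33,c[0]-33:c[0]+33,::-1]),(396,396),interpolation=cv2.INTER_CUBIC)
cv2.imwrite("pics/ov5.png",np.hstack([a[:,:396],b]))
E
```

```text
top bar_tab [([0.4872, 0.0441, 0.1322], 0.69)]
top filter_unit [([0.4871, 0.044, 0.0032], 0.81)]
top housing_left [([0.496, 0.1264, 0.0787], 0.72)]
top housing_right [([0.4824, -0.0425, 0.0807], 0.69)]
top cap_left [([0.5012, 0.1298, 0.0792], 0.57)]
top cap_right [([0.4828, -0.036, 0.0779], 0.78)]
scene bar_tab [([0.4871, 0.0413, 0.1336], 0.54)]
scene filter_unit [([0.4855, 0.0472, -0.0011], 0.57)]
scene housing_left [([0.4966, 0.1286, 0.082], 0.82)]
scene housing_right [([0.553, 0.3637, -0.0001], 0.68)]
scene cap_left [([0.4988, 0.1289, 0.0761], 0.76)]
scene cap_right [([0.4733, -0.044, 0.0805], 0.87)]
now [ 0.4601 -0.211   0.2   ] [-3.1415e+00 -1.0000e-04  3.3100e-02] w 0.0377 t 18.275
shift mm [  26.4 -166.7   20. ] turn 5.3 or -354.7
[(array([ 0.462, -0.216,  0.001]), 0.76)]
```

View pics/ov5.png

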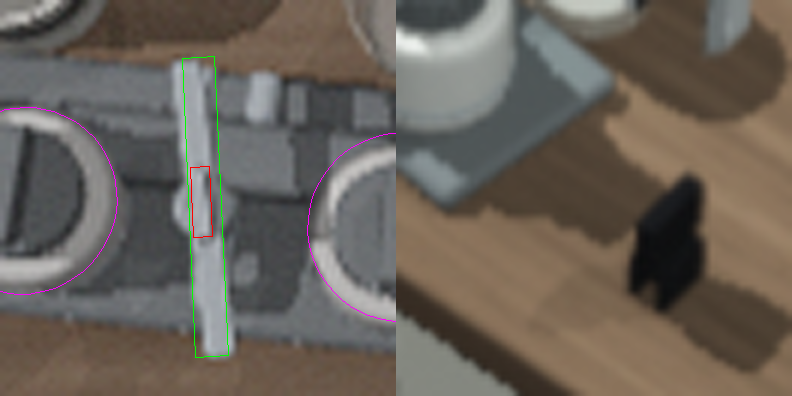

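```bash
python3 -c "
from h import *
go(.481,-.0433,.115,-.07)"
```

```text
now [ 0.4601 -0.211   0.2   ] [ 3.1416e+00 -2.0000e-04  3.3100e-02] w 0.0373 t 18.375
shift mm [  26.4 -166.9   85. ] turn 5.9 or -354.1
```

Request:
step_arm([
  [-0.2,8,-55,0,2],
  [-0.2,17,-110,0,4],
  [-0.2,26.4,-166.9,0,5.9],
  [-0.2,26.4,-166.9,0,5.9],
  [-0.2,26.4,-166.9,0,5.9],
  [-0.2,26.4,-166.9,35,5.9],
  [-0.2,26.4,-166.9,60,5.9],
  [-0.2,26.4,-166.9,75,5.9],
  [-0.2,26.4,-166.9,82,5.9],
  [-0.2,26.4,-166.9,85,5.9],
  [-0.2,26.4,-166.9,85,5.9],
])

```text
time: 19.75
tool_pos: [0.4814, -0.0435, 0.1156]
ee_rot: [3.142, -0.001, -0.07]
wrist_force: [-0.3, 1.9, -0.7]
width: 0.0378
```

Request:
step_arm([
  [-1,0,0,0,0],
  [-1,0,0,0,0],
  [-1,0,0,0,0],
  [-1,0,0,0,0],
  [-1,0,0,0,0],
])

```text
time: 20.38
tool_pos: [0.4812, -0.0431, 0.1154]
ee_rot: [-3.141, -0.001, -0.07]
wrist_force: [-0.3, 0.6, 2.0]
width: 0.0135
```

```bash
python3 -c "
from h import *
o=robot.get_obs();print({k:np.round(v,2) for k,v in o.items() if 'wrist' in k})
go(.481,-.0433,.115,-.07)"
```

```text
{'wrist_force': array([-0.32,  0.65,  2.03]), 'wrist_torque': array([0.17, 0.18, 0.05])}
now [ 0.4812 -0.0431  0.1154] [-3.1413e+00 -7.0000e-04 -6.9700e-02] w 0.0135 t 20.375
shift mm [-0.1  0.2  0.4] turn 0.0 or -360.0
```

Request:
step_arm([
  [-1,0,0,0,-3],
  [-1,0,0,0,-6],
  [-1,0,0,0,-9],
  [-1,0,0,0,-12],
  [-1,0,0,0,-12],
])

```text
time: 21.0
tool_pos: [0.4808, -0.042, 0.1154]
ee_rot: [-3.139, -0.0, 0.138]
wrist_force: [-1.6, 4.6, 4.7]
width: 0.0137
```

```bash
python3 -c "
from h import *
o=robot.get_obs();print({k:np.round(v,2) for k,v in o.items() if 'wrist' in k})
go(.481,-.0433,.115,-.07)"
```

```text
{'wrist_force': array([-1.62,  4.58,  4.74]), 'wrist_torque': array([ 1.01,  0.49, -0.6 ])}
now [ 0.4808 -0.042   0.1154] [-3.1386e+00 -3.0000e-04  1.3820e-01] w 0.0137 t 21.0
shift mm [0.  1.3 0.4] turn 11.9 or -348.1
```

Request:
step_arm([
  [-1,0,0,0,-2],
  [-1,0,0,0,-4],
  [-1,0,0,0,-4],
])

```text
time: 21.38
tool_pos: [0.4812, -0.042, 0.1154]
ee_rot: [-3.139, -0.002, 0.208]
wrist_force: [0.1, 4.8, 3.4]
width: 0.0148
```

```bash
python3 -c "
from h import *
o=robot.get_obs();print({k:np.round(v,2) for k,v in o.items() if 'wrist' in k})
go(.481,-.0433,.115,-.07)"
```

```text
{'wrist_force': array([0.07, 4.8 , 3.4 ]), 'wrist_torque': array([ 1.05,  0.34, -0.64])}
now [ 0.4812 -0.042   0.1154] [-3.1388e+00 -1.5000e-03  2.0790e-01] w 0.0148 t 21.375
shift mm [-0.5  1.3  0.4] turn 15.9 or -344.1
```

Request:
step_arm([
  [-1,0,0,0,5],
  [-1,0,0,0,10],
  [-1,0,0,0,15],
  [-1,0,0,0,20],
  [-1,0,0,0,25],
  [-1,0,0,0,30],
  [-1,0,0,0,35],
  [-1,0,0,0,40],
  [-1,0,0,0,40],
])

```text
time: 22.5
tool_pos: [0.4812, -0.0437, 0.1153]
ee_rot: [3.141, -0.001, -0.488]
wrist_force: [-0.9, 1.2, 3.9]
width: 0.0142
```

```bash
python3 -c "
from h import *
o=robot.get_obs();print({k:np.round(v,2) for k,v in o.items() if 'wrist' in k},np.round(o['joint_positions'],2))
go(.481,-.0433,.115,-.07)"
```

```text
{'wrist_force': array([-0.87,  1.25,  3.94]), 'wrist_torque': array([ 0.15,  0.26, -0.02])} [-0.21 -0.03  1.67 -0.    1.5   1.85]
now [ 0.4812 -0.0437  0.1153] [ 3.1411e+00 -1.1000e-03 -4.8800e-01] w 0.0142 t 22.5
shift mm [-0.3 -0.2  0.3] turn -24.0 or 336.0
```

Request:
step_arm([
  [-1,0,0,0,6],
  [-1,0,0,0,12],
  [-1,0,0,0,18],
  [-1,0,0,0,24],
  [-1,0,0,0,30],
  [-1,0,0,0,35],
  [-1,0,0,0,38.5],
  [-1,0,0,0,38.5],
  [-1,0,0,0,38.5],
  [-1,0,0,-2,38.5],
  [-1,0,0,-4,38.5],
  [-1,0,0,-4,38.5],
])

```text
time: 24.0
tool_pos: [0.4807, -0.0432, 0.1186]
ee_rot: [3.141, 0.001, -1.16]
wrist_force: [0.3, 0.5, -0.1]
width: 0.0141
```

```bash
python3 -c "
from h import *
o=robot.get_obs();print({k:np.round(v,2) for k,v in o.items() if 'wrist' in k},np.round(o['joint_positions'],2))
go(.481,-.0433,.188,-1.17)"
```

```text
{'wrist_force': array([ 0.32,  0.46, -0.11]), 'wrist_torque': array([ 0.08,  0.07, -0.05])} [-0.21 -0.03  1.66  0.    1.51  2.52]
now [ 0.4807 -0.0432  0.1186] [ 3.1410e+00  5.0000e-04 -1.1604e+00] w 0.0141 t 24.0
shift mm [  0.2  -0.2 -69.4] turn 0.6 or -359.4
```

Request:
step_arm([
  [-1,0,0,-8,0],
  [-1,0,0,-18,0],
  [-1,0,0,-30,0],
  [-1,0,0,-44,0],
  [-1,0,0,-56,0],
  [-1,0,0,-64,0],
  [-1,0,0,-67,0],
  [-1,0,0,-67,0],
  [-1,0,0,-67,0],
  [-1,0,0,-67,0],
])

```text
time: 25.25
tool_pos: [0.4807, -0.0432, 0.1854]
ee_rot: [3.141, 0.001, -1.161]
wrist_force: [-0.2, -0.6, -1.0]
width: 0.0139
```

```bash
python3 - <<'E'
from h import *
o=robot.get_obs();print({k:np.round(v,2) for k,v in o.items() if 'wrist' in k})
go(.481,-.0433,.1855,-1.16)
s=cams.snapshot("scene")
for l in ["cap_right","cap_left","key","glass","mug","spice_jar"]: print(l,[(np.round(d["position"],3).tolist(),round(d["p"],2)) for d in models.pinpoint(s,l)[:2]])
c=proj(s,[.48,-.05,.1])[0].astype(int); x0,y0=c[0]-55,c[1]-45
save(s,"ov6.png",(x0,y0,x0+110,y0+85),7)
E
```

```text
{'wrist_force': array([-0.23, -0.62, -0.96]), 'wrist_torque': array([0.06, 0.13, 0.06])}
now [ 0.4807 -0.0432  0.1854] [ 3.1408e+00  7.0000e-04 -1.1607e+00] w 0.0139 t 25.25
shift mm [ 0.2 -0.3 -0.1] turn -0.0 or 360.0
cap_right [([0.476, -0.041, 0.152], 0.52), ([0.592, -0.058, 0.004], 0.15)]
cap_left [([0.501, 0.132, 0.079], 0.67), ([0.529, 0.241, -0.001], 0.36)]
key [([0.461, -0.213, 0.001], 0.46), ([0.649, -0.468, -0.001], 0.42)]
glass [([0.592, -0.057, 0.003], 0.88)]
mug [([0.616, 0.122, 0.0], 0.75)]
spice_jar [([0.527, 0.24, 0.001], 0.69)]
```

View pics/ov6.png

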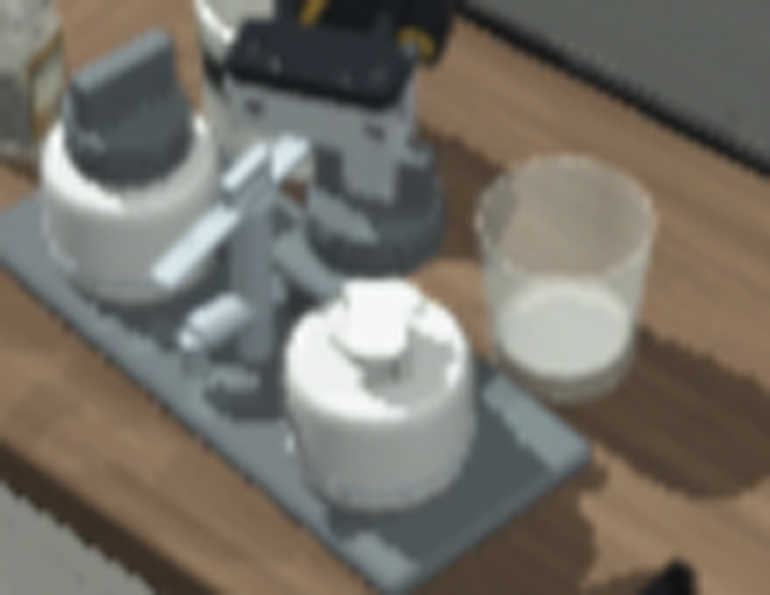

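The cap, around pixel (375,215), is held level above the bare neck at (380,320). The left cap is on, the bar is swung clear, and the glass and mug haven't moved. Handing in.

```bash
python3 -c "
from h import *
print(robot.close_job())"
```

```text
the job is handed in; nothing more can be done
None
```

The job is done and handed in at about 25 s of the 61 s allowed; no verdict was reported.

- **Bar and key:** I put the key on the bar's tab and swung the bar clockwise by about 1.4 rad. I then stood the key on the worktop to the right of the filter, at about (0.46, −0.21).
- **Cap:** The glass is behind the right housing, so I opened that one. Anticlockwise it hit the stop (about 0.6 N m, fingers beginning to twist on the grip bar). Clockwise it turned freely, and I turned it to about 1.1 rad from the start. I then lifted it 70 mm straight up and it is still gripped.

**Last checks:**
- **Tool:** It was at (0.481, −0.043, 0.185), level, holding 13.9 mm of grip bar with about 1 N of load.
- **Camera:** The picture showed the cap above its bare neck, the left cap on and the bar clear. The networks put the key where I set it and the glass, mug and spice jar where they started. I did not recheck the jar, tin, bowl and egg timer, which the arm did not go near.

**Corrections and disagreements:**
- I first lined the key up across the tab instead of along it, and turned it 90° before lowering.
- Some network results had low confidence or the wrong object, such as one right-housing result that landed on the jar. I set those aside using the pictures.

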